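# Weigh the wide tin

### The arm

A 7-joint arm with a two-finger parallel gripper is mounted at the origin on the work surface. World frame = base frame: x ahead of the robot, y to its left, z up, the work surface at z = 0. Lengths are in m, angles in rad, forces in N, time in s.
With the tool pointing down it reaches from about 0.35 to 0.9 m from the base axis. Payload 8.1 kg.
Tool frame: the origin (TCP) lies at the very end of the fingers, on their centre line; the grasp point (between the pads) lies 19 mm behind it; x points along the fingers, y is the direction in which the jaws open and shut, and the axes are right-handed (so a half turn about x gives the same grasp; the last joint's range is limited). The gripper opens to 92 mm and grips with 3 to 60 N. Pads are 19 mm wide; open, the fingers measure 130 mm over their backs; the gripper's body (75 mm by 190 mm) begins 47 mm behind the grasp point.
Start: joints at [-1.31, 0.434, 0.025, 1.573, -0.012, 1.134, -0.075], TCP at [0.222, 0.584, 0.227] pointing down, gripper open.
Joint ranges: [-2.62, 2.62], [-0.44, 2.09], [-1.27, 1.32], [0.08, 2.57], [-1.32, 4.46], [0.12, 2], [-2.74, 2.74]. Speed limits (rad/s): [2.22, 2.22, 3.01, 3.01, 3.14, 3.14, 3.14].

### API

Orientations are given as a rotation vector (axis times angle).
In Python, from cell import arm gives the robot as it stands.
- The arm moves only by the tool servo_tool, never from a script. Its argument "plan" is a list of rows, each a list of 2 entries, a list of its own where there are three numbers: the shift along the world's x, y, z in cm, then the turn, a rotation vector about the world's x, y, z in degrees. A call has 1 to 12 rows; each row is the pose to reach, as a shift and turn from the pose measured when the call began; what a row does not reach only later rows make up. A row lasts 1/10 s, in which the tool goes at most 50 mm and 8.59 degrees, less where a joint would pass 70% of its speed; a pose out of reach is approached as far as the arm can. A call with a gripper value outside its range is refused whole. "grip" is the opening, from 0 (shut) to 1 (fully open), set as the call begins (left out, the last holds). The fingers move at their own pace and stop on an object; "squeeze" is the grip in N (left out, the last holds). Time passes only in rows, so rows that repeat a pose let the fingers close. It gives the time, the measured TCP pose, the force and the opening at its end, in the units of the state.
- arm.observe(): the state, without advancing time (a new reading comes with each control period).
- arm.get_image(name): name is "scene" or "side" or "wrist"; returns a dict with "frame" (384x512x3 uint8, blue, green, red), "fx", "fy", "cx", "cy" (pixels), "position" and "rotation" of the camera in the world. Camera axes: x right, y down, z forward; pixel columns grow to the right and rows downward; lengths in m; the calibration is good to about 2 mm. A picture is of the moment at which its call begins. There is no depth.
- arm.sign_off(): hands the job in, once; it reports no verdict.
Trained networks look in a picture, given as the dict that the camera call returned (one of the last four; its "shot" number tells which), for a name from the list of things; names that differ only in an ending like _2 or _b are one class to them, and where a whole thing is asked for, a point or a joint stands for the part that bears it (a point fixed in the world has none). Each returns a list of dicts, best first, with "score" (0 to 1); they miss things now and then, are a little off and sometimes report something else, mostly with a low value. They report only what shows in the picture. A call takes as long as a camera call.
- arm.search_frame(picture, query): "at" ([column, row] in pixels, amid what is visible of it).
- arm.trace(picture, query): "pixels" (384x512 bool, what is visible of it) and "at" ([column, row] in pixels, amid what is visible of it).
The state is a dict: "clock": time; "joints": joint angles; "dq": joint speeds; "joint_efforts": joint torques, N m; "position": TCP position; "ee_rot": TCP orientation; "force": force on the tool from outside, world axes, zero at the start; "ft_torque": the same for the moment, N m; "width": opening from 0.0 (shut) to 1.0 (fully open).
Only numpy, scipy, OpenCV 4.12 (cv2) and the standard library are available. Lean on these libraries where they do the work, as an engineer would, in place of code of your own. Each camera call takes 0.05 s, during which the arm holds its last target.

### The job

Push the stop rail's knob fully down so that the rail sinks out of the way, then slide the wide tin, standing and without lifting it, off the wooden ledge across the sunken rail to the middle of the scale's steel plate. Finally pull the rail fully up again; leave the slim tin where it stands on the ledge.

Things in the scene. Friction and masses are not known exactly. Their poses are not given: they have to be found in the camera images.
- plate_center (a point): Centre of the top of the bench scale's fixed bare steel plate, 58 mm above the table, 204 mm (x) by 208 mm (y). Its axes are those of the whole fixed station, placed and yawed anew each time: +y from the plate across the stop rail to the wooden ledge, +x away from the robot, z up. The rail crosses at y = +110 mm, in a 12 mm slot. A grey read-out, 90 mm high, stands beyond x = +105 mm.
- wide_tin_center (a point): Centre (half-way up) of the wide closed metal tin: 92 mm in diameter, 78 mm tall, 0.5 to 1 kg, upright and loose on the ledge, with a 4 mm chamfer round its foot. Pushed high up it can tip, above all where its leading edge crosses the slot. It is the wider and shorter of the two tins there.
- slim_tin_center (a point): Centre (half-way up) of the slim closed metal tin: 60 mm in diameter, 120 mm tall, loose on the ledge beside the wide one, nearer to or farther from the robot (about 100 mm between their axes along the station's x). It is to stay.
- knob_center (a point): Centre of the round black knob, 25 mm in diameter and 28 mm tall, axis upright, that moves up and down with the stop rail. It stands on a 12 mm stem over a 50 mm high guide block at the robot's end of the rail, outside ledge and plate (140 mm towards the robot from the rail's middle). Its centre is 126 mm above the table when the rail is up, 90 mm when down.
- stop_rail (a joint): Downward travel of the stop rail in m: 0 = fully up (its top 30 mm above the ledge), 0.036 = fully down (its top 6 mm below the ledge). A 6 mm thick aluminium strip between ledge and plate; it stays where it is left by friction and takes about 5 N to push down and 10 N to pull up.
- wide_tin: The same wide tin; origin at the centre of its underside.
- ledge_center (a point): Centre of the top of the fixed wooden ledge, 60 mm above the table (2 mm higher than the plate), 210 mm (x) by 226 mm (y); same axes as the plate, whose middle is 229 mm away along -y. A 12 mm high lip runs along its far (+x) edge; its other edges are open.

How it is judged:
By the outcome, as a careful person would: the job done as asked, in the order asked, and still so for the second after the job is handed in, with the robot touching nothing.
It also fails if it takes over 58 s, if anything falls off the work surface, if the arm or the gripper's body presses on something with over 40 N, if the wrist force passes 120 N, or if a joint passes its speed limit or range.

## Working session

There is one attempt and no reset: what is moved stays moved. The work goes in short steps, Python scripts to look and compute and a tool call to move; the robot and the scene stay as the last step left them, time stands still between calls to the robot, and variables do not carry over. Pictures are saved under pics/ and viewed, and the job is handed in when it is done.

Besides the shell and the picture viewer there is one more tool, called after "Emit:" as name(argument=value, ...), one argument or row to a line, values as JSON. servo_tool: Moves the arm, as the interface text tells. Its arguments: {"type":"object","properties":{"plan":{"type":"array","items":{"type":"array"}},"grip":{"type":"number"},"squeeze":{"type":"number"}},"required":["plan"]}

```bash
mkdir -p pics; ls
cat > h.py <<'E'
import numpy as np, cv2
from cell import arm
def shot(n,name):
    p=arm.get_image(n); cv2.imwrite(f'pics/{name}.png',p['frame']); return p
def ray(p,uv):
    d=np.array([(uv[0]-p['cx'])/p['fx'],(uv[1]-p['cy'])/p['fy'],1.]); d=np.array(p['rotation'])@d
    return np.array(p['position']),d/np.linalg.norm(d)
def atz(p,uv,z):
    o,d=ray(p,uv); return o+d*(z-o[2])/d[2]
def proj(p,X):
    c=np.array(p['rotation']).T@(np.array(X)-np.array(p['position'])); return np.array([p['fx']*c[0]/c[2]+p['cx'],p['fy']*c[1]/c[2]+p['cy']])
def tri(rs):
    A=0;b=0
    for o,d in rs:
        M=np.eye(3)-np.outer(d,d);A=A+M;b=b+M@o
    return np.linalg.solve(A,b)
E
python3 - <<'E'
from h import *
np.set_printoptions(precision=4,suppress=True)
print(arm.observe())
P={n:shot(n,n+'0') for n in('scene','side','wrist')}
for n,p in P.items():
    print(n,np.array(p['position']),p['fx'],np.array(p['rotation']).shape)
    for q in('wide_tin_center','slim_tin_center','knob_center','plate_center','ledge_center','stop_rail'):
        print(q,[(np.round(r['at'],1),round(r['score'],2)) for r in arm.search_frame(p,q)[:3]])
E
```

```text
pics
{'clock': 0.0, 'joints': array([-1.3096,  0.4352,  0.025 ,  1.5741, -0.0116,  1.134 , -0.0751]), 'dq': array([ 0.0002,  0.    ,  0.0002,  0.0005, -0.0007, -0.0012,  0.0006]), 'joint_efforts': array([ -0.0004, -66.7855,   0.9846, -31.4457,  -0.0606,   0.0429,
         0.0002]), 'position': array([0.2223, 0.5836, 0.2259]), 'ee_rot': array([ 0.2842,  1.552 , -0.2868]), 'force': array([-0.5365, -0.5297, -0.2633]), 'ft_torque': array([-0.0613,  0.0688,  0.0271]), 'width': 1.0009262795523874}
scene [0.9224 0.258  0.7694] 496.2763230590653 (3,)
wide_tin_center [(array([254.2, 250.2]), 0.91)]
slim_tin_center [(array([283., 192.]), 0.75)]
knob_center [(array([231.2, 202.7]), 0.93), (array([254. , 253.2]), 0.38)]
plate_center [(array([208.2, 231.5]), 0.72)]
ledge_center [(array([209.8, 231.8]), 0.79)]
stop_rail [(array([233.9, 199. ]), 0.83)]
side [ 0.4126 -0.6208  0.4955] 428.9429623500589 (3,)
wide_tin_center [(array([292.1, 168.7]), 0.59)]
slim_tin_center [(array([240.3, 167.7]), 0.97), (array([299.1, 259. ]), 0.59)]
knob_center [(array([259.5, 214.2]), 0.81)]
plate_center [(array([299.3, 259.5]), 0.76)]
ledge_center [(array([296.9, 264.1]), 0.71), (array([292.5, 170. ]), 0.56)]
stop_rail []
wrist [0.1569 0.609  0.3842] 290.4135303124483 (3,)
wide_tin_center []
slim_tin_center []
knob_center []
plate_center []
ledge_center []
stop_rail []
```

View pics/scene0.png

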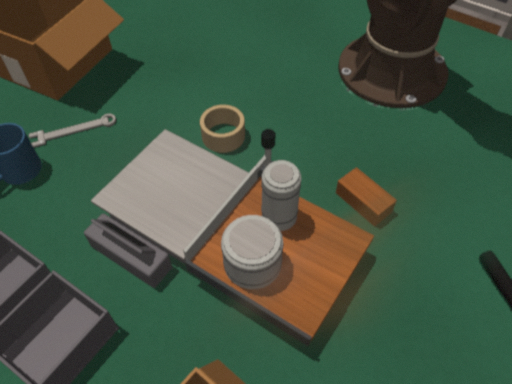

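View pics/side0.png

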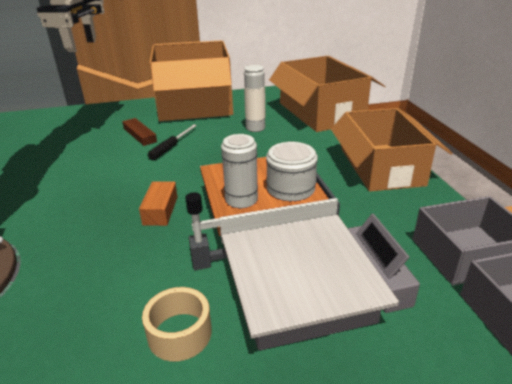

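```bash
sed -i "s/np.array(p\['rotation'\])/Rot(p)/g" h.py
cat >> h.py <<'E'
def Rot(p): return cv2.Rodrigues(np.array(p['rotation'],float))[0]
np.set_printoptions(precision=4,suppress=True)
E
python3 - <<'E'
from h import *
P={n:shot(n,n+'1') for n in('scene','side')}
K={}
for q in('wide_tin_center','slim_tin_center','knob_center'):
    rs=[]
    for n,p in P.items():
        r=arm.trace(p,q)
        m=r[0]['pixels']; ys,xs=np.nonzero(m); print(q,n,r[0]['score'],r[0]['at'],xs.min(),xs.max(),ys.min(),ys.max())
        rs.append(ray(p,r[0]['at']))
    print(tri(rs))
E
```

```text
wide_tin_center scene 0.93 [252.5, 251.2] 221 283 215 288Traceback (most recent call last):
  File "<stdin>", line 8, in <module>
IndexError: list index out of range
```

The scene view shows the plate at left (corners about (168,135), (96,200), (182,250)) and the ledge at right. The wide tin is near (252,250), the slim tin near (281,195) and the knob near (268,139). In the side view the knob is near (194,203). The networks' knob hit lies on the rail, so I'll measure the knob by hand.

Run:
```python
from h import *
a=cv2.imread('pics/scene0.png')[115:335,85:385]; cv2.imwrite('pics/sc_z.png',cv2.resize(a,None,fx=2.66,fy=2.66,interpolation=cv2.INTER_CUBIC))
a=cv2.imread('pics/side0.png')[125:345,140:420]; cv2.imwrite('pics/sd_z.png',cv2.resize(a,None,fx=2.7,fy=2.7,interpolation=cv2.INTER_CUBIC))
```

```text
(no output)
```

View pics/sc_z.png

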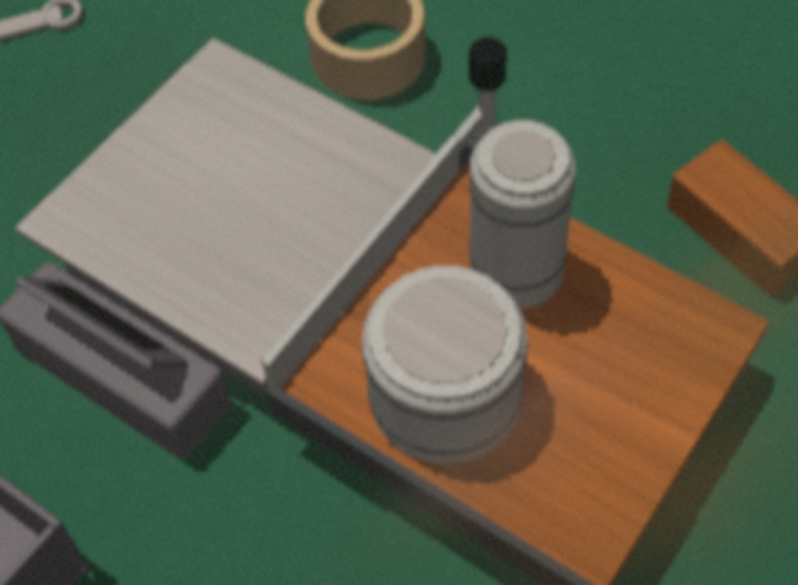

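View pics/sd_z.png

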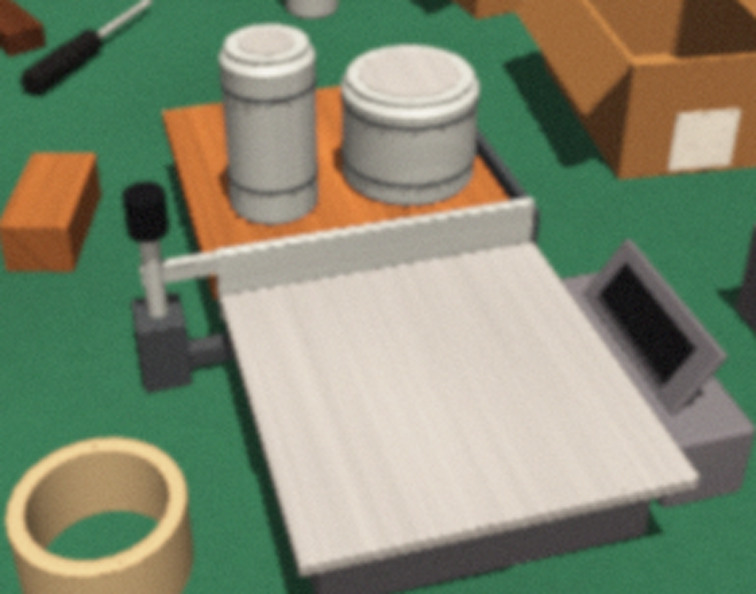

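Run:
```python
from h import *
from scipy.optimize import least_squares
P={n:arm.get_image(n) for n in('scene','side')}
S=lambda u,v:(u/2.66+85,v/2.66+115)
D=lambda u,v:(u/2.7+140,v/2.7+125)
obs=[('scene',S(213,39),(-.102,-.104,.058)),('scene',S(18,229),(.102,-.104,.058)),('scene',S(768,320),(-.105,.342,.06)),('scene',S(487,63),(-.14,.11,.126)),
('side',D(304,572),(-.102,-.104,.058)),('side',D(695,484),(.102,-.104,.058)),('side',D(224,295),(-.102,.104,.058)),('side',D(165,113),(-.105,.342,.06)),('side',D(146,211),(-.14,.11,.126))]
def W(s,X):
    c,t=np.cos(s[2]),np.sin(s[2]); return np.array([s[0]+c*X[0]-t*X[1],s[1]+t*X[0]+c*X[1],X[2]])
f=lambda s:np.concatenate([proj(P[n],W(s,X))-uv for n,uv,X in obs])
r=least_squares(f,[.6,.1,0],loss='soft_l1');s=r.x
print('station',s,np.degrees(s[2]));print(f(s).reshape(-1,2))
np.save('st.npy',s)
print('knob',W(s,(-.14,.11,.126)),tri([ray(P['scene'],S(487,63)),ray(P['side'],D(146,211))]))
for nm,a,b,z in(('wide',S(444,335),D(410,84),.138),('slim',S(522,159),D(268,57),.18)):
    A=atz(P['scene'],a,z);B=atz(P['side'],b,z);T=tri([ray(P['scene'],a),ray(P['side'],b)]);print(nm,A,B,T)
    c,t=np.cos(s[2]),np.sin(s[2]);d=(A+B)[:2]/2-s[:2];print(' station xy',c*d[0]+t*d[1],-t*d[0]+c*d[1])
```

```text
station [ 0.5758 -0.1656  0.0175] 1.0027204012215085
[[-0.5647 -1.1352]
 [-1.7627 -1.1831]
 [-0.2503  0.0496]
 [-0.4804 -0.9109]
 [-1.1403 -2.4059]
 [ 2.2729 -2.6539]
 [-0.8555  0.0689]
 [-0.4376 -1.1245]
 [ 0.2606 -1.5399]]
knob [ 0.4339 -0.0581  0.126 ] [ 0.4331 -0.0577  0.1231]
wide [0.6243 0.0416 0.138 ] [0.6164 0.0237 0.138 ] [0.6208 0.0387 0.1299]
 station xy 0.04802616776800658 0.19746613510506544
slim [0.5252 0.0268 0.18  ] [0.5197 0.0046 0.18  ] [0.5214 0.0232 0.1716]
 station xy -0.05014134419367706 0.18223539394649713
```

Run:
```python
from h import *
s=arm.observe();R=cv2.Rodrigues(s['ee_rot'])[0];print(R)
y=R[:,1];print('jaw yaw deg',np.degrees(np.arctan2(y[1],y[0])))
```

```text
[[ 0.      0.3559  0.9345]
 [ 0.0001  0.9345 -0.3559]
 [-1.      0.0001 -0.    ]]
jaw yaw deg 69.15017460026102
```

Emit:
servo_tool(
  plan=[
    [[1.6,-4.8,1],[0,0,4]],
    [[3.2,-9.6,2],[0,0,8]],
    [[4.8,-14.4,2],[0,0,12]],
    [[6.4,-19.2,2],[0,0,16]],
    [[8,-24,2],[0,0,20]],
    [[9.6,-28.8,2],[0,0,24]],
    [[11.2,-33.6,2],[0,0,28]],
    [[12.8,-38.4,2],[0,0,32]],
    [[14.3,-43,2],[0,0,36]],
    [[15.8,-47.6,2],[0,0,40]],
    [[17.3,-52.2,2],[0,0,44]],
    [[18.8,-56.8,2],[0,0,46]],
  ],
  grip=0,
)

```text
clock: 2.55
position: [0.4107, 0.0143, 0.2472]
ee_rot: [-0.346, 1.541, 0.347]
force: [2.2, 1.5, -0.0]
width: 0.02
```

Emit:
servo_tool(
  plan=[
    [[2.4,-4,0],[0,0,2]],
    [[2.4,-7.4,0],[0,0,2]],
    [[2.4,-7.4,0],[0,0,2]],
    [[2.4,-7.4,0],[0,0,2]],
  ],
)

```text
clock: 2.95
position: [0.4345, -0.0601, 0.2472]
ee_rot: [-0.372, 1.537, 0.373]
force: [-0.0, 1.0, 0.3]
width: 0.005
```

Run:
```python
from h import *
s=arm.observe();print(s['clock'],s['position'],s['force'],s['width']);R=cv2.Rodrigues(s['ee_rot'])[0];y=R[:,1];print(R[:,0],np.degrees(np.arctan2(y[1],y[0])))
for n in('wrist','side','scene'):shot(n,n+'2')
```

```text
2.95 [ 0.4345 -0.0601  0.2472] [-0.0069  0.9969  0.2562] 0.004626626302346921
[ 0.0012  0.001  -1.    ] 117.19324956448435
```

View pics/wrist2.png

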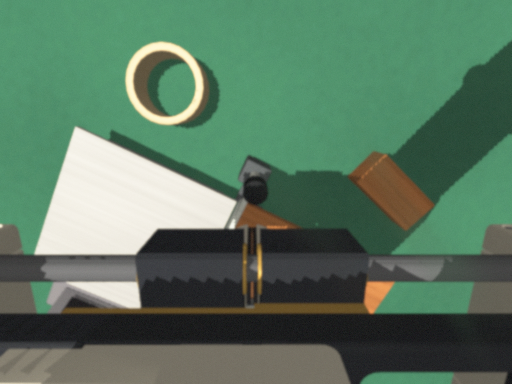

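View pics/side2.png

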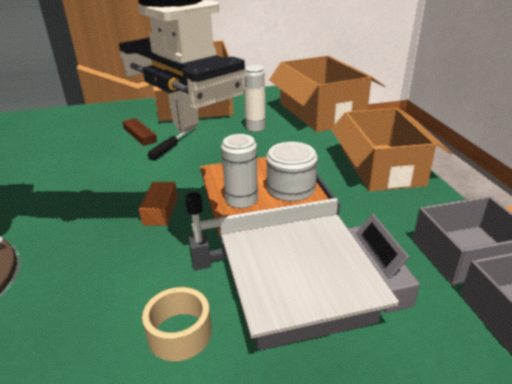

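The wrist view shows the knob's top at about (256,185) and a plate corner at (77,127). I'll use them to check the knob and station.

Run:
```python
from h import *
p=arm.get_image('wrist')
print('knob top',atz(p,(256,186),.14),'center',atz(p,(256,189),.126),'corner',atz(p,(77,127),.058))
s=np.load('st.npy');c,t=np.cos(s[2]),np.sin(s[2])
print('corner exp',s[0]-.102*c+.104*t,s[1]-.102*t-.104*c)
print(p['position'],Rot(p)[:,2], proj(p,[.434,-.058,.14]),proj(p,arm.observe()['position']))
a=p['frame'][90:260,40:310];cv2.imwrite('pics/w_z.png',cv2.resize(a,None,fx=2.9,fy=2.9,interpolation=cv2.INTER_CUBIC))
```

```text
knob top [ 0.425  -0.0583  0.14  ] center [ 0.4305 -0.0552  0.126 ] corner [ 0.4751 -0.2656  0.058 ]
corner exp 0.4756372295343483 -0.27136851042346033
[ 0.3723 -0.0908  0.4053] [ 0.2324  0.1226 -0.9649] [251.8682 194.3481] [251.246  241.4018]
```

View pics/w_z.png

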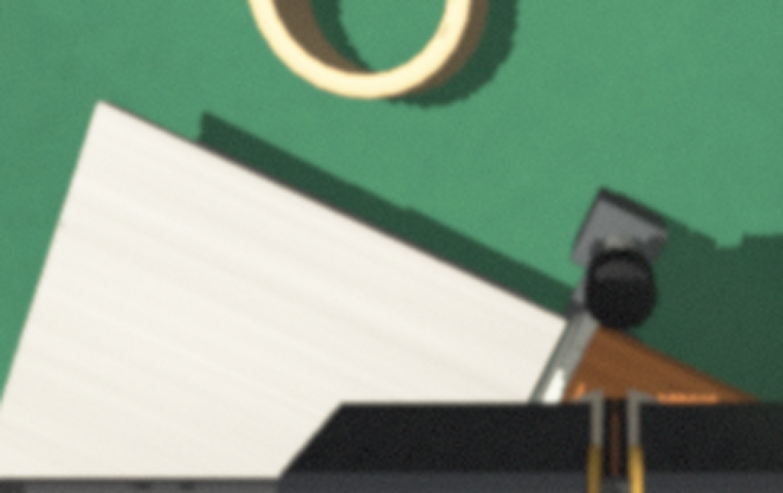

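Emit:
servo_tool(
  plan=[
    [[-0.2,0.3,-3],[0,0,0]],
    [[-0.2,0.3,-6],[0,0,0]],
    [[-0.2,0.3,-8.5],[0,0,0]],
    [[-0.2,0.3,-9.8],[0,0,0]],
    [[-0.2,0.3,-10.6],[0,0,0]],
    [[-0.2,0.3,-11.2],[0,0,0]],
    [[-0.2,0.3,-11.8],[0,0,0]],
    [[-0.2,0.3,-12.4],[0,0,0]],
    [[-0.2,0.3,-12.8],[0,0,0]],
  ],
)

```text
clock: 4.05
position: [0.4327, -0.0547, 0.1193]
ee_rot: [-0.375, 1.536, 0.377]
force: [-2.5, 2.4, 5.6]
width: 0.008
```

Run:
```python
from h import *
s=arm.observe();print(s['clock'],s['position'],s['force'])
shot('side','side3')
```

```text
4.05 [ 0.4327 -0.0547  0.1193] [-2.5444  2.3742  5.647 ]
```

View pics/side3.png

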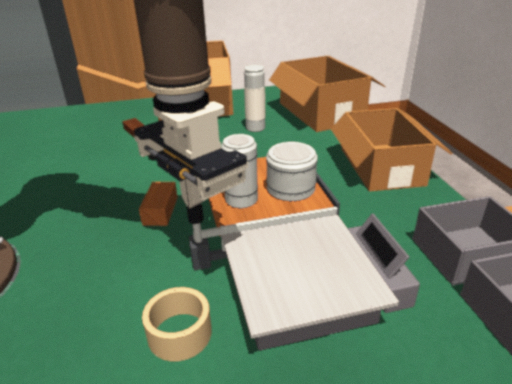

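The closed fingers are on the knob and the rail has sunk about halfway at 5.6 N. I'll keep pushing down.

Emit:
servo_tool(
  plan=[
    [[0,-0.2,-0.5],[0,0,0]],
    [[0,-0.2,-1.0],[0,0,0]],
    [[0,-0.2,-1.4],[0,0,0]],
    [[0,-0.2,-1.6],[0,0,0]],
    [[0,-0.2,-1.7],[0,0,0]],
    [[0,-0.2,-1.7],[0,0,0]],
  ],
)

```text
clock: 4.7
position: [0.4337, -0.0568, 0.1038]
ee_rot: [-0.374, 1.534, 0.377]
force: [-9.8, 3.3, 40.3]
width: 0.002
```

Emit:
servo_tool(
  plan=[
    [[0,0,2],[0,0,0]],
    [[0,0,6],[0,0,0]],
    [[0,0,11],[0,0,0]],
    [[0,0,15],[0,0,0]],
    [[3,4,16],[0,0,0]],
    [[6,8,16],[0,0,0]],
    [[9,12,16],[0,0,0]],
    [[12,16,16],[0,0,0]],
    [[15,20,16],[0,0,0]],
    [[17,24,16],[0,0,0]],
    [[18,25,16],[0,0,0]],
    [[18,25,16],[0,0,0]],
  ],
)

```text
clock: 5.9
position: [0.6143, 0.1955, 0.2621]
ee_rot: [-0.377, 1.535, 0.379]
force: [-0.0, -0.7, -0.6]
width: 0.001
```

Run:
```python
from h import *
s=arm.observe();print(s['clock'],s['position'],s['force'])
P={n:shot(n,n+'4') for n in('scene','side','wrist')}
for n,p in P.items():
  for q in('wide_tin_center','wide_tin','slim_tin_center'):
    for r in arm.trace(p,q)[:2]:
        ys,xs=np.nonzero(r['pixels']);print(n,q,r['score'],r['at'],xs.min(),xs.max(),ys.min(),ys.max())
a=P['side']['frame'][125:345,140:420]; cv2.imwrite('pics/sd4_z.png',cv2.resize(a,None,fx=2.7,fy=2.7,interpolation=cv2.INTER_CUBIC))
```

```text
5.9 [0.6143 0.1955 0.2621] [-0.0156 -0.6544 -0.636 ]
scene wide_tin_center 0.92 [251.4, 250.4] 221 283 215 288
scene wide_tin 0.82 [254.3, 249.7] 221 283 215 288
scene slim_tin_center 0.93 [277.6, 189.2] 261 289 160 229
side wide_tin_center 0.72 [290.2, 168.1] 266 316 142 199
side wide_tin 0.92 [288.9, 172.0] 266 316 142 200
side slim_tin_center 0.86 [239.3, 172.7] 221 258 133 208
wrist wide_tin 0.95 [117.0, 121.6] 60 174 72 169
wrist slim_tin_center 0.96 [139.8, 26.0] 74 183 0 63
```

View pics/sd4_z.png

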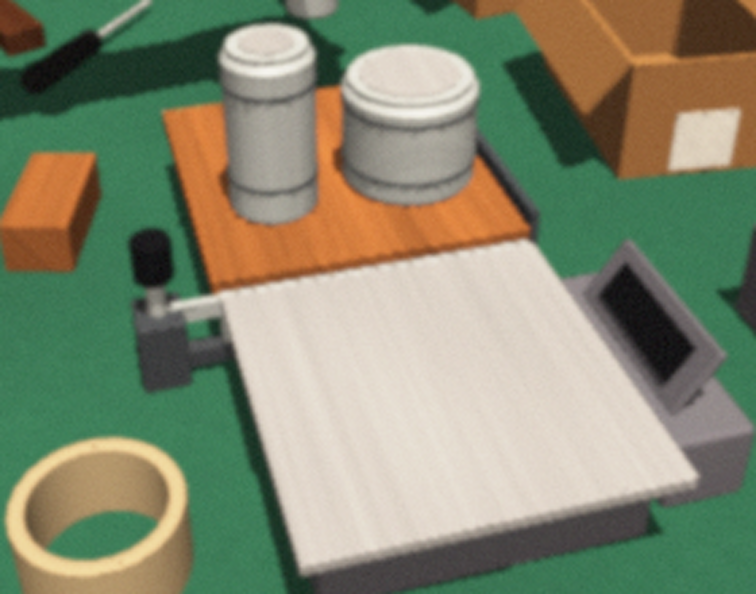

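View pics/wrist4.png

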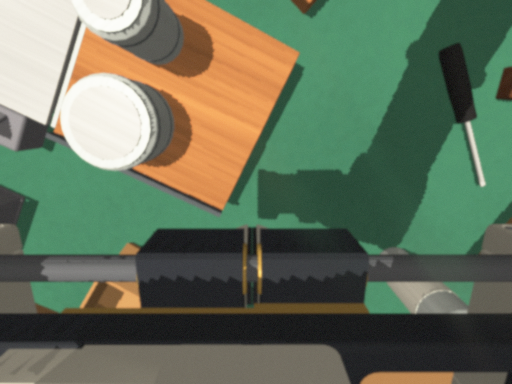

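View pics/scene4.png

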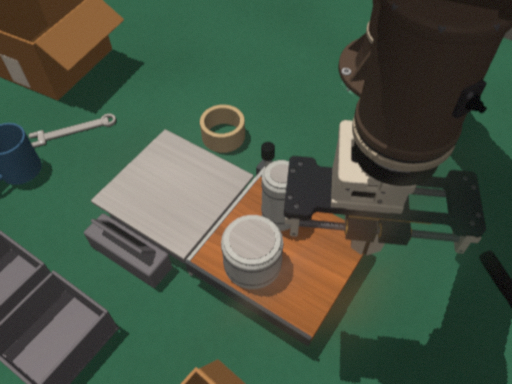

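The rail is down in the side view. The wide tin stays upright: wrist mask spans columns 60–174, rows 72–169. I'll fit the cylinder to the silhouettes and the station to corners in all views.

```bash
cat >> h.py <<'E'
from scipy.optimize import least_squares
def cyl(p,x,y,z0,r,h):
    a=np.linspace(0,2*np.pi,72)
    pts=[]
    for z,rr in((z0,r-.003),(z0+.004,r),(z0+h-.006,r),(z0+h,r-.006)):
        pts+= [proj(p,(x+rr*np.cos(t),y+rr*np.sin(t),z)) for t in a]
    return np.array(pts)
def fitcyl(P,masks,z0,r,h,x0):
    # bbox edges not touching border
    def f(q):
        e=[]
        for n,b in masks.items():
            c=cyl(P[n],q[0],q[1],z0,r,h)
            pr=[c[:,0].min(),c[:,0].max(),c[:,1].min(),c[:,1].max()]
            e+=[pr[i]-b[i] for i in range(4) if b[i] is not None]
        return np.array(e)
    s=least_squares(f,x0,loss='soft_l1');return s.x,f(s.x)
E
python3 - <<'E'
from h import *
P={n:arm.get_image(n) for n in('scene','side','wrist')}
bw=dict(scene=(221,283.5,215,288),side=(266.5,317.5,142,199.5),wrist=(60,174,72,169.5))
bs=dict(side=(221.5,258,133,207.5))
bs2=dict(scene=(261,None,160,229),side=(221.5,258,133,207.5))
w,e=fitcyl(P,bw,.06,.046,.078,[.62,.04]);print('wide',w,e)
for k in bw: print(k,fitcyl(P,{k:bw[k]},.06,.046,.078,[.62,.04]))
l,e=fitcyl(P,bs2,.06,.03,.12,[.52,.025]);print('slim',l,e)
S=lambda u,v:(u/2.66+85,v/2.66+115)
D=lambda u,v:(u/2.7+140,v/2.7+125)
obs=[('scene',S(213,39),(-.102,-.104,.058)),('scene',S(18,229),(.102,-.104,.058)),('scene',S(768,320),(-.105,.342,.06)),
('side',D(304,572),(-.102,-.104,.058)),('side',D(695,484),(.102,-.104,.058)),('side',D(224,295),(-.102,.104,.058)),('side',D(165,113),(-.105,.342,.06)),('wrist',(299,51),(-.105,.342,.06))]
def W(s,X):
    c,t=np.cos(s[2]),np.sin(s[2]); return np.array([s[0]+c*X[0]-t*X[1],s[1]+t*X[0]+c*X[1],X[2]])
f=lambda s:np.concatenate([proj(P[n],W(s,X))-uv for n,uv,X in obs])
s=least_squares(f,[.6,.1,0],loss='soft_l1').x;print(s,f(s).reshape(-1,2))
for n,uv,X in obs: print(n, (atz(P[n],uv,X[2])-W(s,X))*1e3)
np.save('st.npy',s)
c,t=np.cos(s[2]),np.sin(s[2])
for q in(w,l):
    d=q-s[:2];print('station',c*d[0]+t*d[1],-t*d[0]+c*d[1])
for n in P: P[n]['frame']=P[n]['frame'].copy()
E
```

```text
wide [0.6205 0.0403] [ 0.7     0.3528 -0.3003  1.0579 -0.6155 -0.6736 -0.1021  1.3291 -0.6334
 -0.4501 -0.0685  0.7455]
scene (array([0.6203, 0.0393]), array([ 0.1916, -0.1923, -0.6906,  0.6265]))
side (array([0.6223, 0.0426]), array([ 0.0969, -0.0988, -0.7206,  0.525 ]))
wrist (array([0.6199, 0.0408]), array([-0.0395,  0.0496, -0.3851,  0.4791]))
slim [0.5225 0.0252] [ 0.0854  0.261   1.4569 -0.5531 -0.0558  1.5361  0.8864]
[ 0.5756 -0.1649  0.0221] [[-0.5799 -1.006 ]
 [-1.4109 -0.7828]
 [ 0.317  -0.6662]
 [-0.9567 -2.5792]
 [ 2.0258 -3.3115]
 [-1.2805  0.0678]
 [-1.2892 -1.0473]
 [-1.0077  0.5613]]
scene [1.395  2.6913 0.    ]
scene [-0.2134  3.2731  0.    ]
scene [ 1.4508  0.1502 -0.    ]
side [ 0.31   -4.0985 -0.    ]
side [-5.4732 -4.6239  0.    ]
side [ 2.0704 -0.3624  0.    ]
side [ 2.089  -5.2197  0.    ]
wrist [-1.0334  0.724   0.    ]
station 0.04939048314010512 0.20423933349483475
station -0.04886158673364814 0.19125292555439447
```

Emit:
servo_tool(
  plan=[
    [[1,-2,0],[0,0,-8]],
    [[2,-4,0],[0,0,-16]],
    [[2.3,-6,0],[0,0,-24]],
    [[2.3,-7.7,0],[0,0,-32]],
    [[2.3,-7.7,0],[0,0,-39.6]],
    [[2.3,-7.7,-3],[0,0,-39.6]],
    [[2.3,-7.7,-7],[0,0,-39.6]],
    [[2.3,-7.7,-11],[0,0,-39.6]],
    [[2.3,-7.7,-14],[0,0,-39.6]],
    [[2.3,-7.7,-16.2],[0,0,-39.6]],
    [[2.3,-7.7,-17.7],[0,0,-39.6]],
    [[2.3,-7.7,-17.9],[0,0,-39.6]],
  ],
)

```text
clock: 7.85
position: [0.6356, 0.1162, 0.0831]
ee_rot: [0.166, 1.562, -0.166]
force: [0.2, 0.5, 0.1]
width: 0.001
```

Run:
```python
from h import *
s=arm.observe();print(s['clock'],s['position'],s['force']);R=cv2.Rodrigues(s['ee_rot'])[0];y=R[:,1];print(R[:,0],np.degrees(np.arctan2(y[1],y[0])))
shot('side','side5');shot('scene','scene5')
```

```text
7.85 [0.6356 0.1162 0.0831] [0.1625 0.4747 0.0547]
[ 0.002  -0.0007 -1.    ] 77.88038459549364
```

View pics/side5.png

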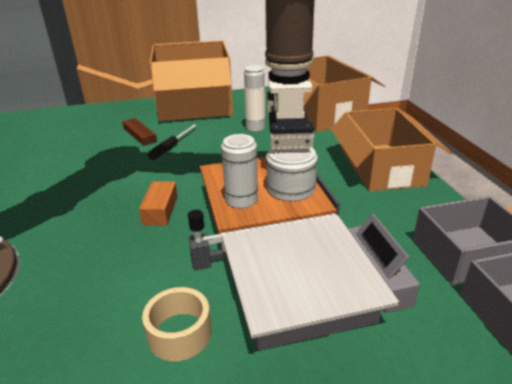

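View pics/scene5.png

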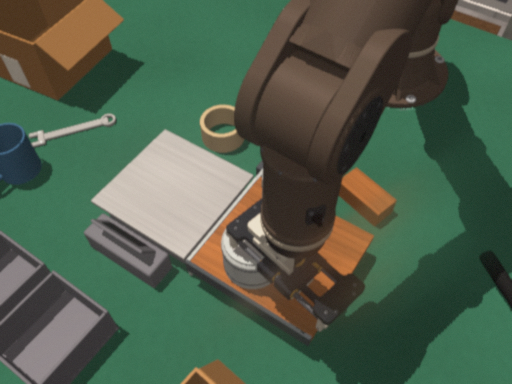

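The gripper is standing behind the tin, on line with it and clear of the slim tin. I'll start pushing slowly.

Emit:
servo_tool(
  plan=[
    [[-0.1,-0.5,0],[0,0,0]],
    [[-0.2,-1.0,0],[0,0,0]],
    [[-0.3,-1.5,0],[0,0,0]],
    [[-0.4,-2.0,0],[0,0,0]],
    [[-0.5,-2.5,0],[0,0,0]],
    [[-0.6,-3.0,0],[0,0,0]],
    [[-0.7,-3.5,0],[0,0,0]],
    [[-0.8,-4.0,0],[0,0,0]],
    [[-0.95,-4.5,0],[0,0,0]],
    [[-1.05,-5.0,0],[0,0,0]],
    [[-1.15,-5.5,0],[0,0,0]],
    [[-1.25,-6.0,0],[0,0,0]],
  ],
)

```text
clock: 9.15
position: [0.6255, 0.0578, 0.0863]
ee_rot: [0.167, 1.557, -0.162]
force: [1.4, 6.4, 3.4]
width: 0.004
```

```bash
cat > look.py <<'E'
import sys
from h import *
k=sys.argv[1];x0=eval(sys.argv[2]);z0=float(sys.argv[3])
s=arm.observe();print(s['clock'],s['position'],s['force'])
P={'side':shot('side','side'+k)}
r=arm.trace(P['side'],'wide_tin')
if r:
    ys,xs=np.nonzero(r[0]['pixels']);print(r[0]['score'],xs.min(),xs.max(),ys.min(),ys.max())
    print(fitcyl(P,{'side':(xs.min(),xs.max()+1,None,ys.max())},z0,.046,.078,x0))
a=P['side']['frame'][105:345,140:420]; cv2.imwrite(f'pics/sz{k}.png',cv2.resize(a,None,fx=2.4,fy=2.4,interpolation=cv2.INTER_CUBIC))
E
python3 look.py 6 '[.61,-.01]' .06
```

```text
9.15 [0.6255 0.0578 0.0863] [1.4309 6.3559 3.3819]
0.62 267 320 159 215
(array([ 0.612 , -0.0031]), array([ 0.2306, -0.2276,  0.0404]))
```

View pics/sz6.png

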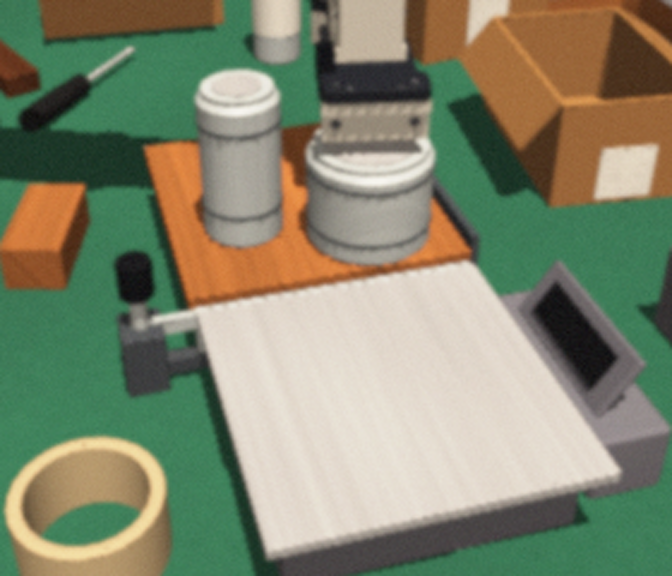

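The tin is upright and has moved about 43 mm. The slim tin is untouched, and the push force is 6 N. Next the leading edge crosses the slot.

Emit:
servo_tool(
  plan=[
    [[-0.1,-0.4,-0.1],[0,0,0]],
    [[-0.2,-0.8,-0.2],[0,0,0]],
    [[-0.3,-1.2,-0.3],[0,0,0]],
    [[-0.35,-1.6,-0.4],[0,0,0]],
    [[-0.45,-2.0,-0.4],[0,0,0]],
    [[-0.55,-2.4,-0.4],[0,0,0]],
    [[-0.6,-2.8,-0.4],[0,0,0]],
    [[-0.7,-3.2,-0.4],[0,0,0]],
    [[-0.8,-3.6,-0.4],[0,0,0]],
    [[-0.9,-4.0,-0.4],[0,0,0]],
    [[-1.0,-4.4,-0.4],[0,0,0]],
    [[-1.1,-4.8,-0.4],[0,0,0]],
  ],
)

```text
clock: 10.45
position: [0.6141, 0.0084, 0.0822]
ee_rot: [0.168, 1.558, -0.164]
force: [1.1, 5.2, 1.5]
width: 0.001
```

```bash
python3 look.py 7 '[.6,-.05]' .06
```

```text
10.45 [0.6141 0.0084 0.0822] [1.1221 5.2315 1.4975]
0.96 268 325 174 232
(array([ 0.6026, -0.05  ]), array([ 0.6734, -0.6613,  0.101 ]))
```

View pics/sz7.png

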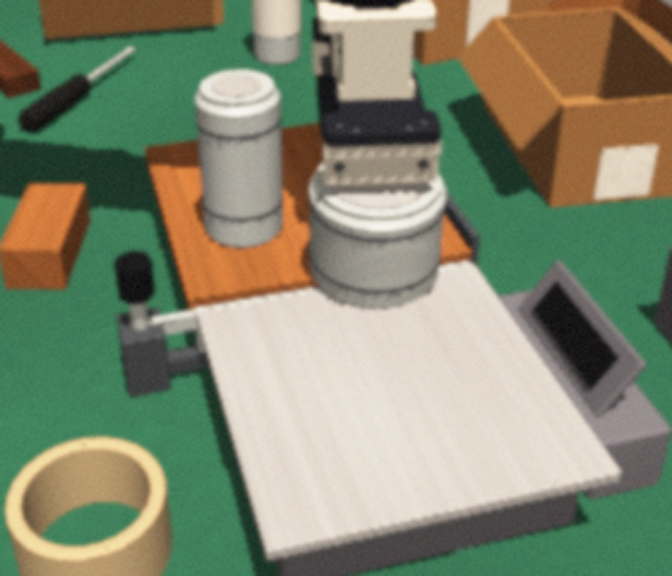

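It has crossed upright, with its leading edge on the plate. Continuing.

Emit:
servo_tool(
  plan=[
    [[-0.1,-0.5,0],[0,0,0]],
    [[-0.2,-1.0,0],[0,0,0]],
    [[-0.3,-1.5,0],[0,0,0]],
    [[-0.45,-2.0,0],[0,0,0]],
    [[-0.55,-2.5,0],[0,0,0]],
    [[-0.65,-3.0,0],[0,0,0]],
    [[-0.8,-3.5,0],[0,0,0]],
    [[-0.9,-4.0,0],[0,0,0]],
    [[-1.0,-4.5,0],[0,0,0]],
    [[-1.1,-5.0,0],[0,0,0]],
    [[-1.2,-5.5,0],[0,0,0]],
    [[-1.3,-6.0,0],[0,0,0]],
  ],
)

```text
clock: 11.75
position: [0.6007, -0.053, 0.0821]
ee_rot: [0.168, 1.558, -0.166]
force: [1.0, 4.6, 1.4]
width: 0.002
```

```bash
python3 look.py 8 '[.585,-.11]' .058
```

```text
11.75 [ 0.6007 -0.053   0.0821] [1.0084 4.6106 1.3796]
0.64 269 331 196 258
(array([ 0.5892, -0.1099]), array([ 0.9403, -0.9175,  0.1238]))
```

View pics/sz8.png

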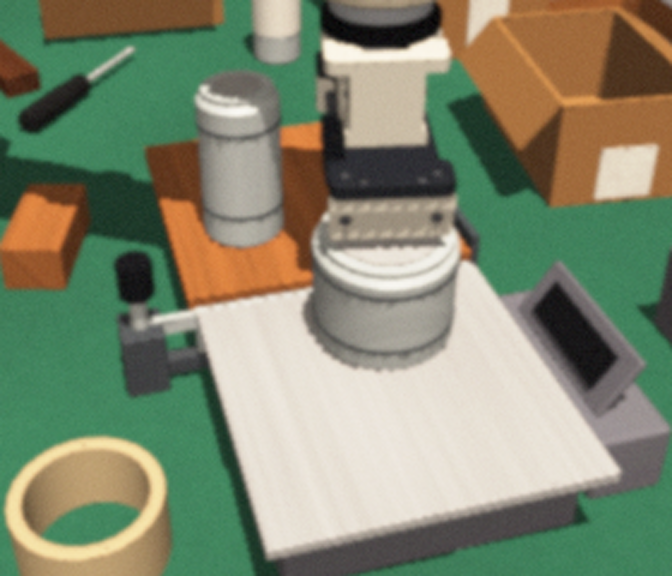

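Emit:
servo_tool(
  plan=[
    [[-0.1,-0.5,0],[0,0,0]],
    [[-0.2,-1.0,0],[0,0,0]],
    [[-0.35,-1.5,0],[0,0,0]],
    [[-0.45,-2.0,0],[0,0,0]],
    [[-0.55,-2.5,0],[0,0,0]],
    [[-0.7,-3.0,0],[0,0,0]],
    [[-0.8,-3.5,0],[0,0,0]],
    [[-0.9,-4.0,0],[0,0,0]],
    [[-1.0,-4.4,0],[0,0,0]],
    [[-1.1,-4.7,0],[0,0,0]],
    [[-1.1,-4.9,0],[0,0,0]],
    [[-1.1,-4.9,0],[0,0,0]],
  ],
)

```text
clock: 13.05
position: [0.5892, -0.1037, 0.082]
ee_rot: [0.169, 1.558, -0.168]
force: [-0.1, 2.0, -0.3]
width: 0.006
```

Emit:
servo_tool(
  plan=[
    [[0.1,0.8,0],[0,0,0]],
    [[0.5,2.5,0],[0,0,0]],
    [[0.5,2.5,3],[0,0,0]],
    [[0.5,2.5,7],[0,0,0]],
    [[0.5,2.5,11],[0,0,0]],
    [[0.5,2.5,16],[0,0,0]],
    [[0.5,6,18],[0,0,0]],
    [[0.5,10,18],[0,0,0]],
    [[0.5,14,18],[0,0,0]],
    [[0.5,14,18],[0,0,0]],
  ],
)

```text
clock: 14.05
position: [0.594, 0.0453, 0.2615]
ee_rot: [0.163, 1.56, -0.158]
force: [-0.6, 0.6, -0.7]
width: -0.0
```

Run:
```python
from h import *
s=arm.observe();print(s['clock'],s['position'],s['force'])
P={n:shot(n,n+'9') for n in('scene','side','wrist')}
for n,p in P.items():
    r=arm.trace(p,'wide_tin')
    if not r: print(n,'none');continue
    ys,xs=np.nonzero(r[0]['pixels']);b=(xs.min(),xs.max()+.5,ys.min(),ys.max()+.5);print(n,r[0]['score'],b)
    print(fitcyl({n:p},{n:b},.058,.046,.078,[.576,-.165]))
```

```text
14.05 [0.594  0.0453 0.2615] [-0.5715  0.5914 -0.6813]
scene 0.56 (np.int64(140), np.float64(198.5), np.int64(141), np.float64(208.5))
(array([ 0.5764, -0.1637]), array([-0.4159,  0.4522,  0.5318, -0.5174]))
side 0.91 (np.int64(271), np.float64(336.5), np.int64(205), np.float64(283.5))
(array([ 0.577 , -0.1623]), array([-0.1446,  0.1417, -0.1588,  0.0925]))
wrist 0.95 (np.int64(15), np.float64(130.5), np.int64(159), np.float64(249.5))
(array([ 0.5757, -0.1624]), array([ 0.1332, -0.1649, -1.2789,  1.1207]))
```

View pics/scene9.png

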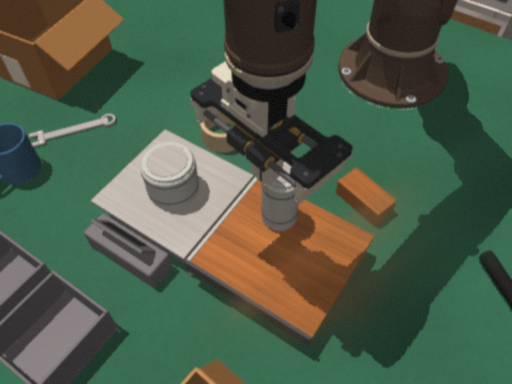

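View pics/side9.png

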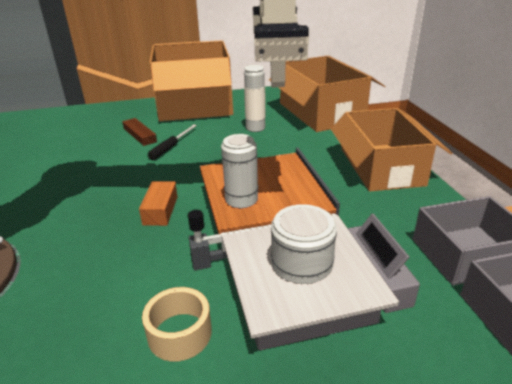

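View pics/wrist9.png

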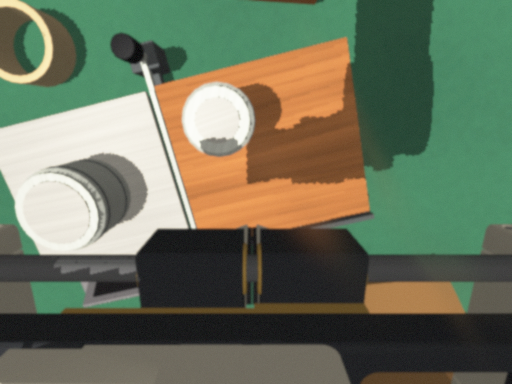

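The tin fits at (0.576, -0.163) in all three views, with the plate centre at (0.576, -0.165). The slim tin stands and the rail is still down. Next I grip the knob.

Emit:
servo_tool(
  plan=[
    [[-4,-1,0],[0,0,8]],
    [[-8,-3,0],[0,0,16]],
    [[-11,-6,0],[0,0,24]],
    [[-14,-9,0],[0,0,32]],
    [[-16.1,-10.3,0],[0,0,39]],
    [[-16.1,-10.3,0],[0,0,39]],
    [[-16.1,-10.3,-4],[0,0,39]],
    [[-16.1,-10.3,-8],[0,0,39]],
    [[-16.1,-10.3,-11],[0,0,39]],
    [[-16.1,-10.3,-13],[0,0,39]],
    [[-16.1,-10.3,-13],[0,0,39]],
  ],
  grip=0.65,
)

```text
clock: 15.45
position: [0.4319, -0.0682, 0.1299]
ee_rot: [-0.36, 1.539, 0.363]
force: [0.2, 0.1, 0.2]
width: 0.654
```

Run:
```python
from h import *
s=arm.observe();print(s['clock'],s['position'],s['force'],s['width'])
shot('side','side10');p=shot('wrist','wrist10');print(proj(p,s['position']),proj(p,(.433,-.058,.104)))
```

```text
15.45 [ 0.4319 -0.0682  0.1299] [0.1802 0.0889 0.2104] 0.653912145254027
[252.1545 239.1453] [264.6905 231.2969]
```

View pics/side10.png

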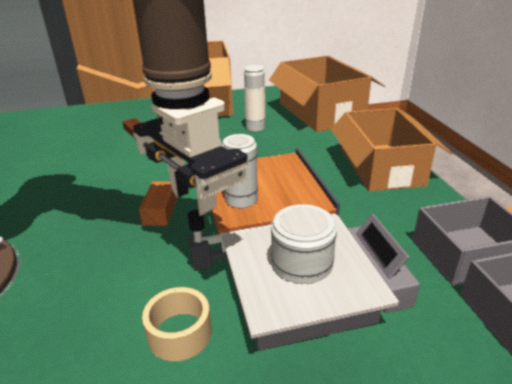

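View pics/wrist10.png

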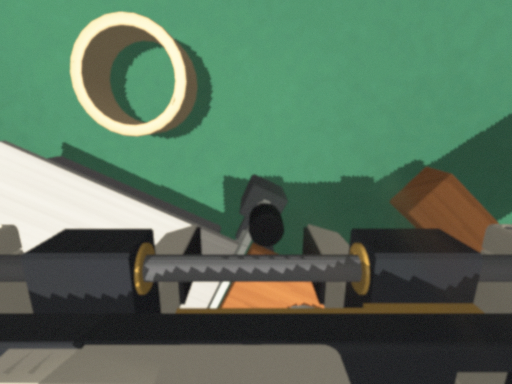

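The knob's top sits between the open jaws at about (265,225). The TCP is 9–10 mm off in y, so I'll correct that before descending.

Emit:
servo_tool(
  plan=[
    [[-0.1,0.9,0],[0,0,0]],
    [[-0.1,0.9,0],[0,0,0]],
    [[-0.1,0.9,-1.5],[0,0,0]],
    [[-0.1,0.9,-3],[0,0,0]],
    [[-0.1,0.9,-4.5],[0,0,0]],
    [[-0.1,0.9,-5.6],[0,0,0]],
    [[-0.1,0.9,-5.6],[0,0,0]],
  ],
)

```text
clock: 16.25
position: [0.4322, -0.0591, 0.0758]
ee_rot: [-0.361, 1.536, 0.364]
force: [-0.1, -0.8, 0.3]
width: 0.649
```

Emit:
servo_tool(
  plan=[
    [[0,0,0],[0,0,0]],
    [[0,0,0],[0,0,0]],
    [[0,0,0],[0,0,0]],
    [[0,0,0],[0,0,0]],
    [[0,0,0],[0,0,0]],
    [[0,0,0],[0,0,0]],
    [[0,0,0],[0,0,0]],
  ],
  grip=0,
  squeeze=45,
)

```text
clock: 16.95
position: [0.4318, -0.0579, 0.076]
ee_rot: [-0.36, 1.536, 0.366]
force: [-2.5, 4.3, 6.7]
width: 0.263
```

The jaws closed on 24 mm, so they hold the knob. Pulling up now.

Emit:
servo_tool(
  plan=[
    [[0,0,0.4],[0,0,0]],
    [[0,0,0.8],[0,0,0]],
    [[0,0,1.2],[0,0,0]],
    [[0,0,1.6],[0,0,0]],
    [[0,0,2.0],[0,0,0]],
    [[0,0,2.4],[0,0,0]],
    [[0,0,2.8],[0,0,0]],
    [[0,0,3.2],[0,0,0]],
    [[0,0,3.5],[0,0,0]],
    [[0,0,3.7],[0,0,0]],
    [[0,0,3.8],[0,0,0]],
    [[0,0,3.8],[0,0,0]],
  ],
)

```text
clock: 18.15
position: [0.4317, -0.0579, 0.1125]
ee_rot: [-0.362, 1.537, 0.365]
force: [13.3, -0.0, -41.8]
width: 0.264
```

```bash
python3 look.py 11 '[.576,-.165]' .058
```

```text
18.15 [ 0.4317 -0.0579  0.1125] [ 13.3256  -0.046  -41.8403]
0.88 271 336 205 282
(array([ 0.5783, -0.1595]), array([ 0.247 , -0.2434,  0.0431]))
```

View pics/sz11.png

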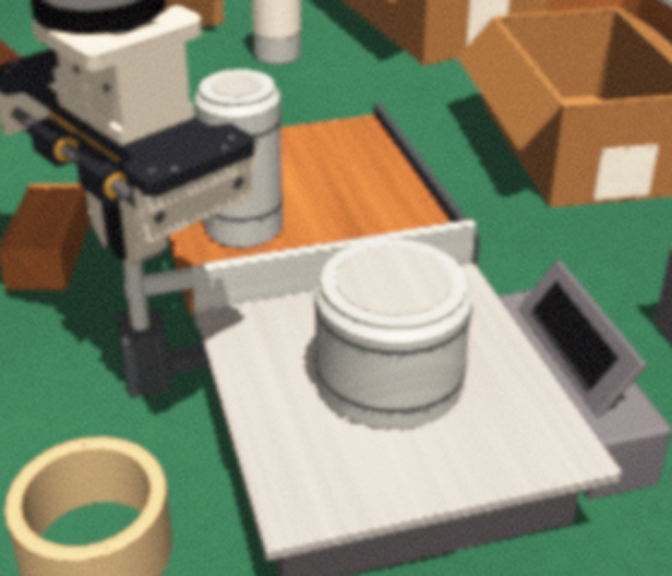

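The rail is up against its stop: it rose 36.5 mm and the pull climbed to 42 N. Release and retreat.

Emit:
servo_tool(
  plan=[
    [[0,0,0.1],[0,0,0]],
    [[0,0,0.1],[0,0,0]],
    [[0,0,0.1],[0,0,0]],
    [[0,0,0.1],[0,0,0]],
    [[0,0,0.1],[0,0,0]],
  ],
  grip=0.65,
)

```text
clock: 18.75
position: [0.4319, -0.0579, 0.1138]
ee_rot: [-0.362, 1.536, 0.365]
force: [-0.4, -0.6, 0.4]
width: 0.63
```

Emit:
servo_tool(
  plan=[
    [[0,0,2],[0,0,0]],
    [[0,0,5],[0,0,0]],
    [[0,0,9],[0,0,0]],
    [[0,0,13],[0,0,0]],
    [[0,2,15],[0,0,0]],
    [[-1,5,15],[0,0,0]],
    [[-2,9,15],[0,0,0]],
    [[-3,14,15],[0,0,0]],
    [[-4,18,15],[0,0,0]],
    [[-4,22,15],[0,0,0]],
    [[-4,25,15],[0,0,0]],
    [[-4,25,15],[0,0,0]],
  ],
)

```text
clock: 19.95
position: [0.3913, 0.1962, 0.2639]
ee_rot: [-0.365, 1.535, 0.37]
force: [0.0, -0.7, 0.3]
width: 0.649
```

```bash
python3 look.py 12 '[.576,-.165]' .058
python3 - <<'E'
from h import *
p=shot('scene','scene12');q=arm.get_image('side')
r=arm.trace(p,'wide_tin')[0]['pixels'];ys,xs=np.nonzero(r);print(fitcyl({'scene':p},{'scene':(xs.min(),xs.max()+.5,ys.min(),ys.max()+.5)},.058,.046,.078,[.576,-.165]))
r=arm.trace(q,'slim_tin_center')[0]['pixels'];ys,xs=np.nonzero(r);print(xs.min(),xs.max(),ys.min(),ys.max())
for z in(.12,.126): print(proj(q,(.4325,-.058,z)),proj(p,(.4325,-.058,z)))
E
```

```text
19.95 [0.3913 0.1962 0.2639] [ 0.004  -0.6642  0.3024]
0.62 270 336 205 283
(array([ 0.577 , -0.1613]), array([ 0.6596, -0.6467,  0.0993]))
(array([ 0.5758, -0.1653]), array([-0.8641,  0.9759, -1.1047,  0.7798]))
221 257 134 207
[193.8271 204.9086] [268.0294 139.6129]
[193.4289 201.7162] [268.082  137.2932]
```

View pics/sz12.png

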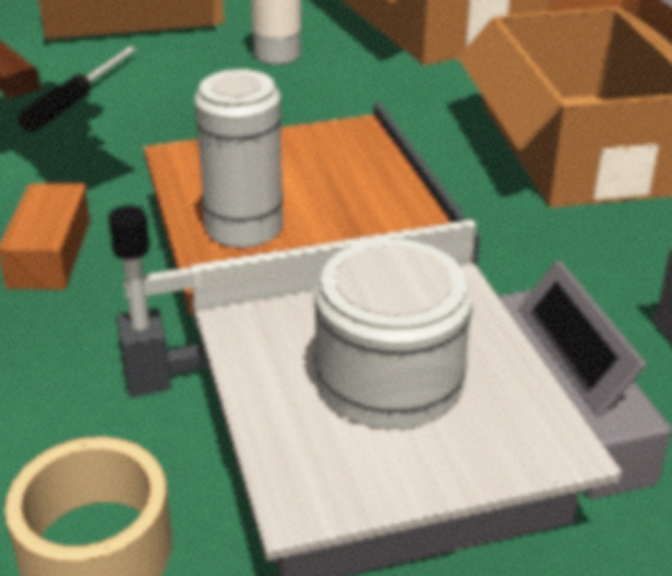

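View pics/scene12.png

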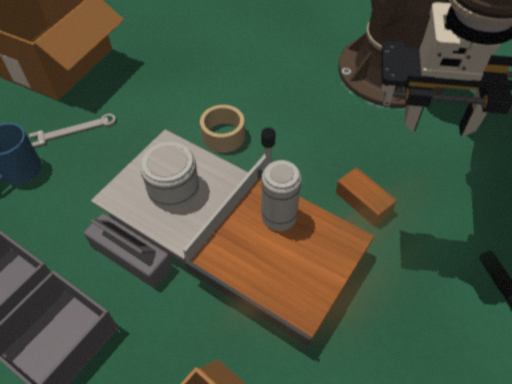

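The knob is back at (194,202) in the side view, matching its original raised position. The tin stands on the plate's middle, the slim tin's outline is unchanged, and the arm is clear.

```bash
python3 -c "
from cell import arm
print(arm.sign_off())"
```

```text
the job is handed in; nothing more can be done
None
```

The job is done in the order asked and handed in at about 20 s of the 58 s allowed; the hand-in gives no verdict.

1. **Rail down:** I pushed the knob down with closed fingers until it hit the stop. The fingertips ended at 0.104 m, where the knob's top should be, with about 40 N on the fingers.
2. **Wide tin:** I slid it standing across the sunken rail with one slow, low push. The push took about 6 N and the tin stayed upright throughout.
3. **Rail up:** I gripped the knob and pulled it 36.5 mm up to its stop, where the pull reached about 42 N. Then I released it and retreated clear.

**Last checks:**
- **Tin position:** the wide tin's centre fits at (0.576, -0.165) in the scene view and (0.577, -0.161) in the side view. The plate's centre, from corner fits, is at (0.576, -0.165). The two views differ by about 4 mm, which I put down to calibration and fitting error; the corner fits themselves were off by up to 7 mm in the side view.
- **Rail:** the knob is back at its original place in the side view, to within about 1.5 pixels.
- **Slim tin:** its outline in the side view is unchanged to within a pixel.

The trained networks' first answer for the knob lay on the rail, so I measured the knob by hand from the pictures. Both stop forces were just above 40 N, but they came through the fingers on the knob, not the arm or gripper body. The wrist force readings stayed far below 120 N.

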